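# Seat the planting plate on the cuttings reservoir

## Robot

A 6-joint arm with a two-finger parallel gripper is mounted at the origin on the work surface. World frame = base frame: x ahead of the robot, y to its left, z up, the work surface at z = 0. Lengths are in m, angles in rad, forces in N, time in s.
With the tool pointing down it reaches from about 0.425 to 0.95 m from the base axis. Payload 3.5 kg.
Tool frame: the origin (TCP) lies between the finger pads; the fingertips stand 19 mm ahead of it and the grasp point (between the pads) is the TCP; z points along the fingers, y is the line along which they close (so a half turn about z gives the same grasp; the last joint's range is limited). The gripper opens to 85 mm and grips with 20 to 120 N. Pads are 22 mm wide; open, the fingers measure 114 mm over their backs; the gripper's body (76 mm by 85 mm) begins 54 mm behind the grasp point. The pads swing forward as they close: fully open they stand 13 mm farther back than shut.
Start: joints at [1.051, 0.286, 1.577, -0, 1.279, -0.15], TCP at [0.244, 0.629, 0.219] pointing down, gripper open.
Joint ranges: [-2.77, 2.77], [-0.9, 2.22], [0.21, 2.48], [-1.53, 4.67], [0.24, 2.81], [-2.84, 2.84]. Speed limits (rad/s): [2.79, 2.79, 3.14, 3.14, 3.14, 3.14].

## Interface

Orientations are given as a unit quaternion [x, y, z, w].
In Python, from plant import monitor, eyes, ctrl gives the robot as it stands.
- The arm moves only by the shell command python3 -m handwheel 'ROWS' [FORCE]. ROWS is JSON, a list of rows, each a list of 7 numbers: the shift along the tool's x, y, z in units of 40 cm (1.0 is 40 cm), then the turn, a rotation vector about the tool's x, y, z in units of pi rad (1.0 is pi rad), then the opening, from -1 (shut) to 1 (fully open). A call has 1 to 12 rows; each row is the pose to reach, as a shift and turn from the pose commanded when the call began, along the tool's axes at that moment, turning the shorter way round; what a row does not reach only later rows make up. A row lasts 1/8 s, in which the tool goes at most 62.5 mm and 10.7 degrees, less where a joint would pass 70% of its speed; a pose out of reach is approached as far as the arm can. A call with a number of a shift or a turn outside -1 to 1 is refused whole. A call with a gripper value outside its range is refused whole. The fingers move at their own pace and stop on an object; FORCE is the grip in N (left out, the last holds). Time passes only in rows, so rows that repeat a pose let the fingers close. It gives the time, the measured TCP pose, the force, the opening and the grip force at its end, in the units of the state.
- monitor.get_state(): the state, without advancing time (a new reading comes with each control period).
- eyes.read_camera(name): name is "scene" or "top"; returns the picture (420x560x3 uint8, red, green, blue); there is no depth.
- eyes.camera_params(name): a dict with "K" (3x3 intrinsics, pixels), "R" (3x3) and "t" (3): a world point X has camera coordinates R X + t. Camera axes: x right, y down, z forward; pixel columns grow to the right and rows downward; lengths in m; the calibration is good to about 2 mm. A picture is of the moment at which its call begins. camera_params takes no time and is no camera call.
- ctrl.sign_off(): hands the job in; it is judged then, once.
The state is a dict: "time": time; "qpos": joint angles; "dq": joint speeds; "joint_efforts": joint torques, N m; "eef_pos": TCP position; "tcp_rot": TCP orientation; "contact_force": force on the tool from outside, world axes, zero at the start; "wrist_torque": the same for the moment, N m; "opening": opening from 0.0 (shut) to 1.0 (fully open); "finger_force": force on a finger pad.
Only numpy, scipy, OpenCV 4.12 (cv2) and the standard library are available. Lean on these libraries where they do the work, as an engineer would, in place of code of your own. Each camera call takes 0.05 s, during which the arm holds its last target. There are 200 camera calls.

## Task

Lift the black planting plate out of the upright wire rack and lay it on the sloping wooden stand, orange rib up, letting go of it there so that you can change your grip. Then take it by the rib and lower it gently over the two pins of the green reservoir, keeping hold until it is down, and leave it fully home and flush on the rim with both pins through their holes. Never drop the plate or lay it on the bench, and leave the glass jar, the tall glass tube, the terracotta pot and the bowl of clay pebbles where they stand.

Things in the scene. Friction and masses are not known exactly. Their poses are not given: they have to be found in the camera images.
- plate: Loose black plate, 160 (x) by 120 (y) by 8 mm (z), 0.2 kg. Origin: centre of its underside; z out of its top face, which bears the orange rib. Pin holes at x,y (-66,42), (66,0) mm: fits one way only; five 31 mm openings at y +-36 (none within 15 mm of the middle of the +y edge). Starts upright in the rack: its y up, rib towards the rack's -y, lower edge on its base, leaning slightly.
- rib (a point): Middle of the top of the plate's orange rib, at (0, 0, 44) mm in the plate's frame. The rib is 94 mm along the plate's x, 14 mm thick (y) and stands 36 mm over the top face.
- hole0 (a point): Centre of the plate's 15.5 mm through pin hole at (-66, 42) mm, at the underside.
- hole1 (a point): Centre of the plate's 15.5 mm through pin hole at (66, 0) mm, at the underside.
- reservoir: Fixed green open reservoir box, 176 (x) by 136 (y) by 55 mm high, walls 14 mm thick. Origin: centre of its underside, z up. The plate belongs flat on its rim, the plate's origin 55 mm above this origin and the plate's axes along the box's axes.
- pin0 (a point): Foot, level with the rim (z 55 mm), of the reservoir's pin for hole0, at (-66, 42) mm in the reservoir's frame. Aluminium pin, 12 mm across, 23 mm high over the rim, its last 5 mm tapered to 6 mm.
- pin1 (a point): Foot of the same kind of pin for hole1, at (66, 0) mm in the reservoir's frame.
- rack: Fixed dark rack. Origin: under the slot's middle, on the bench; z up. Base 190 (x) mm by y -65 to 85, 12 mm high. Slot along x at y 0 between upright wires (5 mm thick, 75 mm high) at x +-60 mm, about 2 mm of play each side; end wires 45 mm high at x +-85.5. Behind the plate at y 45 is a fixed clear panel, 150 by 6 mm, top 84 mm high, between like wires (y 37 and 53).
- stand: Fixed wooden stand, face sloping 45 degrees, rising to its +y. Origin: on the bench under its base (140 mm by y -60 to 50); z up. Board 120 mm wide (x); its upper surface starts at the lip (y -45, z 40 mm) and runs 75 mm up. Lip 12 mm proud, 8 mm thick. The plate lies with its lower long edge on the lip, its upper 45 mm free, its frame turned +45 degrees about the stand's x.
- seat (a point): Point on the stand's sloping surface, 60 mm up the slope from the lip: the plate's origin comes here when it lies on the stand.
- jar: Bystander: loose open glass jar, 84 mm across, 135 mm high; origin centre of its underside.
- pot: Bystander: loose terracotta pot, 96 mm across the rim, 85 mm high; origin centre of its underside.
- bowl: Bystander: loose blue bowl of clay pebbles, 90 mm across, 40 mm high; origin centre of its underside.
- tube: Bystander: loose tall glass tube in a dark weighted foot, 50 mm across the foot, 40 mm across the tube, 110 mm high; origin centre of its underside.
There are look-alikes about, which are no part of the job. What is shaped like the stand but blue is not meant.

How it is judged:
By the outcome, as a careful person would: the job done as asked, in the order asked, and still so for the second after the job is handed in, with the robot touching nothing.
It also fails if it takes over 64 s, if anything falls off the work surface, if the arm or the gripper's body presses on something with over 40 N, if the wrist force passes 120 N, or if a joint passes its speed limit or range.

## Working session

There is one attempt and no reset: what is moved stays moved. The work goes in short steps, Python scripts to look and compute and a shell command to move; the robot and the scene stay as the last step left them, time stands still between calls to the robot, and variables do not carry over. Pictures are saved under pics/ and viewed, at most 10 in all, crops included, and the job is handed in when it is done.

```bash
mkdir -p pics; ls; python3 - <<'E'
from plant import monitor, eyes
import cv2
s=monitor.get_state(); print(s)
for n in("scene","top"):
    p=eyes.camera_params(n); print(n,p)
    cv2.imwrite(f"pics/{n}0.png",eyes.read_camera(n)[:,:,::-1])
E
```

```text
pics
{'time': 0.0, 'qpos': array([ 1.05100208e+00,  2.87187973e-01,  1.57819993e+00, -1.53259945e-05,
        1.27861464e+00, -1.49992850e-01]), 'dq': array([-0.00024644,  0.00047137,  0.00044731,  0.00031085, -0.0049882 ,
       -0.00036942]), 'joint_efforts': array([-9.00477353e-04, -4.05973506e+01, -2.92628378e+01, -1.88454501e-04,
        5.76702048e-03,  4.17882134e-06]), 'eef_pos': array([0.24358483, 0.62876515, 0.21741994]), 'tcp_rot': array([ 1.83846616e-01,  9.82954205e-01, -1.14041389e-03, -3.89099000e-04]), 'contact_force': array([0.74837034, 0.16476329, 0.45448289]), 'wrist_torque': array([ 0.04746167, -0.01318056, -0.00388567]), 'finger_force': 0.0, 'opening': 0.9987832161884324}
scene {'K': array([[516.96012156,   0.        , 284.9429667 ],
       [  0.        , 516.96012156, 215.29797504],
       [  0.        ,   0.        ,   1.        ]]), 'R': array([[ 0.52671082,  0.84972059, -0.02346562],
       [ 0.45879739, -0.30741409, -0.83366752],
       [-0.71559812,  0.42833574, -0.55176792]]), 't': array([-0.26884507, -0.14825218,  1.76142812])}
top {'K': array([[380.74063585,   0.        , 277.98978706],
       [  0.        , 380.74063585, 209.72444769],
       [  0.        ,   0.        ,   1.        ]]), 'R': array([[ 1.62860626e-02, -9.99867217e-01,  5.59502808e-04],
       [-9.86287076e-01, -1.61567746e-02, -1.64246039e-01],
       [ 1.64233270e-01,  2.12309090e-03, -9.86419244e-01]]), 't': array([0.00811471, 0.49892912, 0.88705544])}
```

View pics/scene0.png

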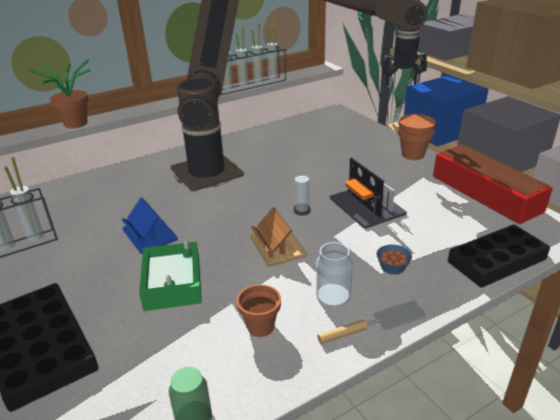

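View pics/top0.png

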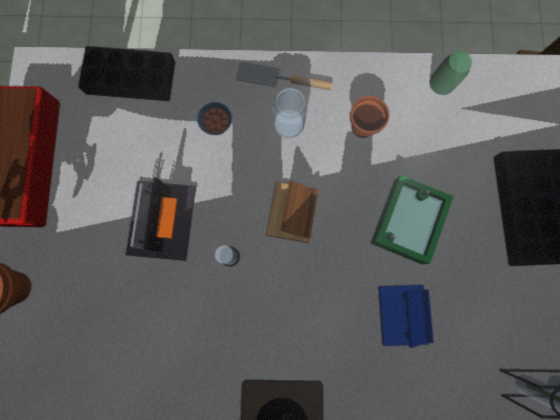

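The scene view shows the black plate with its orange rib in the rack at (365,190). The wooden stand is at (277,235), the green reservoir at (170,275) and the blue look-alike stand at (150,225). In the top view these are at (165,218), (295,212), (413,220) and (405,315).

Possible confusions (top-view pixels):
- **Plate:** black trays at (127,73) and (530,207). I choose the plate in the rack at (165,218), which has the orange rib.
- **Stand:** blue stand at (405,315). I choose the wooden one at (293,212).
- **Reservoir:** red box at (25,155) and green can at (450,73). I choose the green box with pins at (413,220).

One close crop will check these choices.

```bash
python3 - <<'E'
import cv2, numpy as np
s=cv2.imread("pics/scene0.png"); t=cv2.imread("pics/top0.png")
def c(i,x,y,w): return cv2.convertScaleAbs(cv2.resize(i[y:y+int(w*.75),x:x+w],(400,300),interpolation=cv2.INTER_CUBIC),alpha=1.5,beta=10)
cv2.imwrite("pics/crop1.png",np.vstack([np.hstack([c(s,315,150,100),c(t,115,165,120)]),np.hstack([c(s,230,195,100),c(t,245,170,100)])]))
E
```

```text
(no output)
```

View pics/crop1.png

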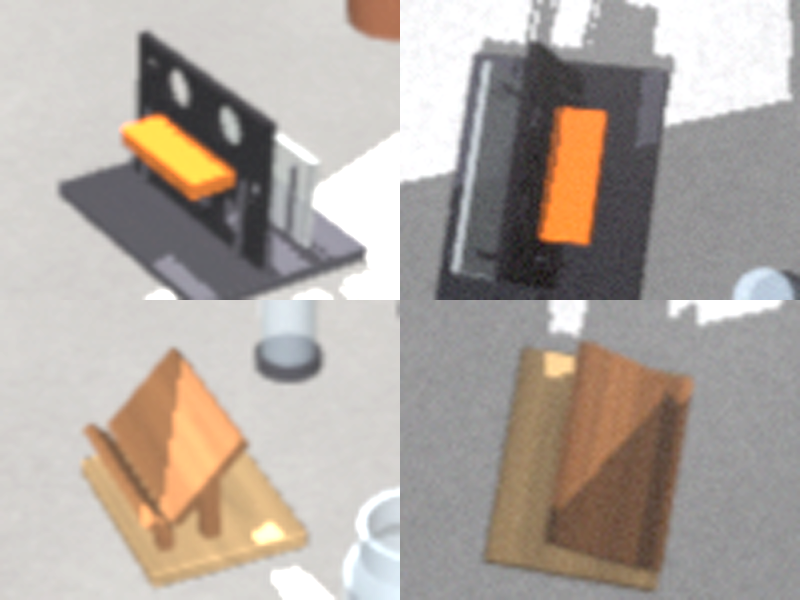

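```bash
cat > h.py <<'E'
import numpy as np, cv2
from plant import monitor, eyes, ctrl
from scipy.spatial.transform import Rotation as Ro
P={n:eyes.camera_params(n) for n in("scene","top")}
def ray(n,uv):
    p=P[n]; d=p["R"].T@np.linalg.inv(p["K"])@np.array([uv[0],uv[1],1.]); return -p["R"].T@p["t"], d/np.linalg.norm(d)
def onz(n,uv,z):
    c,d=ray(n,uv); return c+d*(z-c[2])/d[2]
def tri(a,b):  # scene px, top px
    (c,d),(e,f)=ray("scene",a),ray("top",b); A=np.stack([d,-f],1); k=np.linalg.lstsq(A,e-c,rcond=None)[0]
    p,q=c+k[0]*d,e+k[1]*f; return (p+q)/2,np.linalg.norm(p-q)
def proj(n,X):
    p=P[n]; v=p["K"]@(p["R"]@np.asarray(X)+p["t"]); return v[:2]/v[2]
def mask(img,lo,hi):
    m=cv2.inRange(cv2.cvtColor(img,cv2.COLOR_RGB2HSV),lo,hi)
    n,l,s,_=cv2.connectedComponentsWithStats(m); return (l==1+np.argmax(s[1:,4])).astype(np.uint8)
def quad(m):
    c=max(cv2.findContours(m,cv2.RETR_EXTERNAL,cv2.CHAIN_APPROX_NONE)[0],key=cv2.contourArea)
    return cv2.boxPoints(cv2.minAreaRect(c)),c
OR=((8,180,120),(22,255,255)); GR=((60,120,30),(80,255,255))
E
python3 - <<'E'
from h import *
np.set_printoptions(precision=4,suppress=True)
t=cv2.imread("pics/top0.png")[:,:,::-1].copy(); s=cv2.imread("pics/scene0.png")[:,:,::-1].copy()
for n,i in(("top",t),("scene",s)):
    m=mask(i,*OR); q,c=quad(m); print(n,"orange",m.sum(),q.ravel())
    if n=="top":
        print(np.array([onz(n,p,.079) for p in q]))
m=mask(t,*GR); q,c=quad(m); print("green top",m.sum(),q.ravel()); w=np.array([onz("top",p,.055) for p in q]); print(w,[np.linalg.norm(w[i]-w[i-1]) for i in range(4)],w.mean(0))
print("stand top edge -x,+x",tri((273.75,207.25),(282,231.2)),tri((291.25,230),(290.5,180.5)))
def c(i,x,y,w): return cv2.convertScaleAbs(cv2.resize(i[y:y+int(w*.75),x:x+w,::-1],(400,300),interpolation=cv2.INTER_CUBIC),alpha=1.4,beta=10)
cv2.imwrite("pics/crop2.png",np.hstack([c(s,130,235,80),c(t,360,175,100)]))
E
```

```text
top orange 541 [156.8649 235.8108 163.4865 196.0811 177.4324 198.4054 170.8108 238.1351]
[[0.4268 0.2951 0.079 ]
 [0.5206 0.2859 0.079 ]
 [0.5155 0.2528 0.079 ]
 [0.4219 0.2625 0.079 ]]
scene orange 286 [344.3415 184.0732 351.4634 175.1707 373.6585 192.9268 366.5366 201.8293]
green top 581 [380.2192 245.0822 405.0411 178.8904 453.3699 197.0137 428.548  263.2055]
[[ 0.4156 -0.2269  0.055 ]
 [ 0.5776 -0.2918  0.055 ]
 [ 0.5345 -0.4069  0.055 ]
 [ 0.375  -0.3392  0.055 ]] [np.float64(0.11938721984655645), np.float64(0.17450235860524485), np.float64(0.12282896273419418), np.float64(0.17327640107905912)] [ 0.4757 -0.3162  0.055 ]
stand top edge -x,+x (array([0.4419, 0.0075, 0.0885]), np.float64(0.003036749918764356)) (array([ 0.5608, -0.0111,  0.0902]), np.float64(0.001933783200717614))
```

View pics/crop2.png

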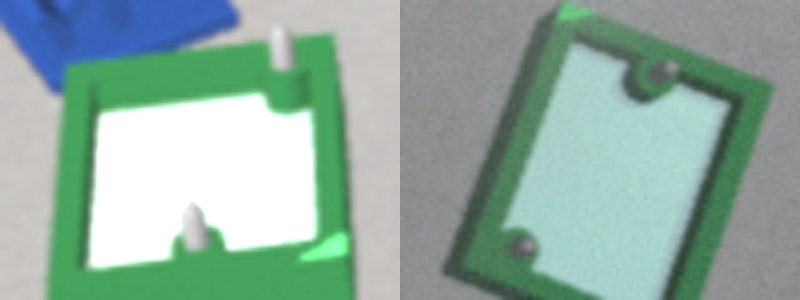

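Crop 1 confirms the choices: plate with orange rib upright in the rack, rib to world −y, and wooden stand with its lip on the −y side. Crop 2 shows the pin tips: pin0 at scene (186,240.6) and top (391,237), pin1 at scene (168.4,276.2) and top (426.2,192).

```bash
python3 - <<'E'
from h import *
np.set_printoptions(precision=4,suppress=True)
a,b=tri((186,240.6),(391,237)),tri((168.4,276.2),(426.2,192)); print("pins",a,b)
for A,B in((a[0],b[0]),(onz("top",(391,237),.078),onz("top",(426.2,192),.078)),(onz("scene",(186,240.6),.078),onz("scene",(168.4,276.2),.078))):
    d=(B-A)[:2]; yaw=np.arctan2(d[1],d[0])-np.arctan2(-42,132); R=np.array([[np.cos(yaw),-np.sin(yaw)],[np.sin(yaw),np.cos(yaw)]])
    print("res len",np.hypot(*d),"yaw",np.degrees(yaw),"centre",(A+B)[:2]/2-R@[0,.021])
f,n=onz("scene",(350.75,158.25),.132),onz("scene",(383,181),.132); print("plate top",f,n,np.hypot(*(n-f)[:2]),(f+n)/2)
t=cv2.imread("pics/top0.png")[:,:,::-1]; s=cv2.imread("pics/scene0.png")[:,:,::-1]
g=cv2.cvtColor(t,cv2.COLOR_RGB2GRAY)
for r in(208,218,228): print(r,g[r,120:195])
print(proj("top",f),proj("top",n), "cam",ray("top",(0,0))[0],ray("scene",(0,0))[0])
# rib corners in scene
q,c=quad(mask(s.copy(),*OR)); ap=cv2.approxPolyDP(c,2,True)[:,0]; print("scene rib poly",ap.tolist())
q,c=quad(mask(t.copy(),*OR)); print("top rib poly",cv2.approxPolyDP(c,2,True)[:,0].tolist())
E
```

```text
pins (array([ 0.4338, -0.2458,  0.0751]), np.float64(0.002706617942815892)) (array([ 0.5415, -0.3334,  0.0751]), np.float64(0.0009519510801971838))
res len 0.13887358781118794 yaw -21.45953746984766 centre [ 0.48   -0.3092]
res len 0.13819704068900326 yaw -21.097715175658276 centre [ 0.4793 -0.3091]
res len 0.13833437294183876 yaw -21.835564438569815 centre [ 0.4842 -0.3094]
plate top [0.3974 0.3036 0.132 ] [0.5543 0.2929 0.132 ] 0.15726048656175706 [0.4758 0.2982 0.132 ]
208 [161 159 161 168 168 163 163 162 161 159 161 158 127  79  65  70 109 128
 107  71  63  67  68  65  66  64  68  63  54  35  35  34  30  29  28  25
  30  31  26  35  54  69  80  99 115 116 117 114 117 116 114 114 118 115
 110  86  52  45  42  39  43  42  41  48  42  55  65  57  54  52  48  49
  53  76  93]
218 [143 124 119 116 114 107  95  98  96  95  89  74  64  66  93 125 120  87
  65  64  63  62  61  58  59  58  53  45  35  32  32  30  27  21  25  28
  25  32  42  57  71  96 114 115 115 114 118 116 116 113 119 115 114 100
  69  42  40  35  42  41  43  45  43  38  44  39  41  43  40  43  42  60
  81  90  93]
228 [ 96  95  94  95  96  95  93  91  93  80  56  46  52 103 125  98  63  56
  56  57  57  56  49  51  52  48  31  32  28  25  33  32  27  17  25  24
  32  51  68  94 114 117 115 114 115 117 116 115 116 116 114 113  88  54
  42  42  37  42  39  37  43  40  42  40  41  42  40  43  39  43  67  86
  92  93  93]
[144.3081 246.9452] [154.3105 176.4558] cam [0.3463 0.0143 0.957 ] [ 1.4701 -0.5716  0.842 ]
scene rib poly [[346, 182], [363, 199], [372, 195], [372, 192], [356, 179]]
top rib poly [[164, 197], [157, 235], [171, 237], [176, 199]]
```

```bash
python3 - <<'E'
from h import *
np.set_printoptions(precision=4,suppress=True)
for uv in((148.3,208),(147,218),(145.7,228)): print("back top edge",onz("top",uv,.132))
for uv in ((176.8,199),(171.8,237.5),(163,196.5),(156.5,235.5)): print("rib .079/.065",onz("top",uv,.079)[:2],onz("top",uv,.065)[:2])
s=monitor.get_state(); print(Ro.from_quat(s["tcp_rot"]).as_matrix(), s["eef_pos"])
E
```

```text
back top edge [0.4828 0.3011 0.132 ]
back top edge [0.4606 0.3024 0.132 ]
back top edge [0.4385 0.3036 0.132 ]
rib .079/.065 [0.5141 0.2542] [0.5168 0.258 ]
rib .079/.065 [0.4234 0.2603] [0.4246 0.2642]
rib .079/.065 [0.5195 0.287 ] [0.5223 0.2913]
rib .079/.065 [0.4275 0.2959] [0.4288 0.3004]
[[-0.9324  0.3614 -0.0011]
 [ 0.3614  0.9324 -0.0019]
 [ 0.0003 -0.0021 -1.    ]] [0.2436 0.6289 0.2176]
```

```bash
cat >> h.py <<'E'
def Rp_yaw(yaw,tilt): return Ro.from_euler("ZX",[yaw,tilt],degrees=True).as_matrix()
GA=np.array([[-1,0,0],[0,0,-1],[0,-1,0.]])   # edge grip: tool axes in plate
def row(pos,R,base=None):
    if base is None:
        s=monitor.get_state(); base=(s["eef_pos"],s["tcp_rot"])
    B=Ro.from_quat(base[1]).as_matrix()
    return np.round(np.r_[B.T@(np.asarray(pos)-base[0])/.4, Ro.from_matrix(B.T@R).as_rotvec()/np.pi],4).tolist()
E
python3 - <<'E'
from h import *
np.set_printoptions(precision=4,suppress=True)
cr=lambda x,y,z:onz("top",(245+(x-400)/4,170+(y-300)/4),z)
cs=lambda x,y,z:onz("scene",(230+x/4,195+(y-300)/4),z)
print("board top edge",cr(548,545,.093),cr(582,342,.093), "scene",cs(175,349,.093),cs(245,440,.093))
print("base left",cr(487,560,.012),cr(522,348,.012),"right-low",cr(655,588,.012))
R=Rp_yaw(-4.5,90)
for z in(.24,.135,.117): print(row([.473,.299,z],R@GA))
E
```

```text
board top edge [0.4405 0.0062 0.093 ] [ 0.5596 -0.0119  0.093 ] scene [0.4486 0.0055 0.093 ] [ 0.5645 -0.0123  0.093 ]
base left [0.4394 0.0433 0.012 ] [0.5751 0.0238 0.012 ] right-low [ 0.4237 -0.0613  0.012 ]
[-0.8327, -0.5618, -0.0552, -0.0007, -0.0002, -0.0927]
[-0.8328, -0.5612, 0.2073, -0.0007, -0.0002, -0.0927]
[-0.8328, -0.5611, 0.2523, -0.0007, -0.0002, -0.0927]
```

```bash
python3 -m handwheel '[[-0.833,-0.562,-0.055,0,0,-0.093,0.3],[-0.833,-0.562,-0.055,0,0,-0.093,0.3],[-0.833,-0.562,-0.055,0,0,-0.093,0.3],[-0.833,-0.562,-0.055,0,0,-0.093,0.3],[-0.833,-0.562,-0.055,0,0,-0.093,0.3],[-0.833,-0.562,-0.055,0,0,-0.093,0.3],[-0.833,-0.562,-0.055,0,0,-0.093,0.3],[-0.833,-0.562,-0.055,0,0,-0.093,0.3],[-0.833,-0.562,-0.055,0,0,-0.093,0.3],[-0.833,-0.562,-0.055,0,0,-0.093,0.3]]' 60
python3 - <<'E'
from h import *
i=[cv2.cvtColor(eyes.read_camera(n),cv2.COLOR_RGB2BGR) for n in("scene","top")]
c=lambda i,x,y,w: cv2.convertScaleAbs(cv2.resize(i[y:y+int(w*.75),x:x+w],(400,300),interpolation=cv2.INTER_CUBIC),alpha=1.5,beta=10)
cv2.imwrite("pics/pre.png",np.hstack([c(i[0],300,100,140),c(i[1],100,140,140)]))
R=Rp_yaw(-4.5,90)
print(monitor.get_state()["qpos"].round(3))
for z in(.135,.117): print(row([.473,.299,z],R@GA))
E
```

```text
time: 1.35
eef_pos: [0.4725, 0.3003, 0.2405]
tcp_rot: [0.038, 0.999, -0.0, -0.0]
contact_force: [-0.1, -0.0, 0.5]
opening: 0.644
finger_force: 0.0
[ 0.385  0.016  1.839  0.     1.286 -1.11 ]
[-0.0012, -0.003, 0.264, -0.0, -0.0001, 0.0009]
[-0.0012, -0.003, 0.309, -0.0, -0.0001, 0.0009]
```

View pics/pre.png

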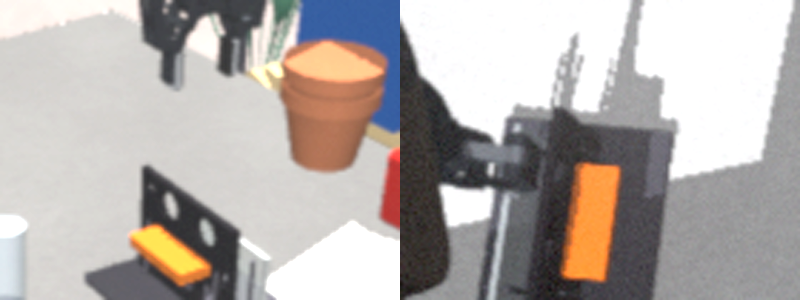

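The picture shows the gripper hovering above the plate, its fingertips near scene (360,129) and (381,125). I'll check that against the expected projection before going down.

```bash
python3 - <<'E'
from h import *
p=np.array([.4725,.3003,.2405])
for dz in(-.019,-.01,0):
  for dy in(-.032,.032): print(dz,dy,proj("scene",p+[dy*.08,dy,dz]).round(1),proj("top",p+[dy*.08,dy,dz]).round(1))
E
```

```text
-0.019 -0.032 [358.4 142.5] [149.2 207. ]
-0.019 0.032 [377.7 137.4] [116.8 203.9]
-0.01 -0.032 [358.6 139.5] [147.7 206.2]
-0.01 0.032 [377.9 134.5] [114.9 203.1]
0 -0.032 [358.8 136.1] [145.9 205.3]
0 0.032 [378.2 131.2] [112.7 202.2]
```

```bash
python3 -m handwheel '[[-0.001,-0.003,0.09,0,0,0,0.3],[-0.001,-0.003,0.17,0,0,0,0.3],[-0.001,-0.003,0.2,0,0,0,0.3],[-0.001,-0.003,0.2,0,0,0,0.3]]'
python3 - <<'E'
from h import *
i=cv2.cvtColor(eyes.read_camera("scene"),cv2.COLOR_RGB2BGR)[110:210,310:430]
p=monitor.get_state()["eef_pos"]
j=cv2.resize(i,None,fx=6,fy=6,interpolation=cv2.INTER_CUBIC)
for dz in(-.019,-.009,0.): 
  for dy in(-.03,0,.03):
    u=(proj("scene",p+[dy*.08,dy,dz])-[310,110]+.5)*6; cv2.circle(j,tuple(int(v) for v in u),3,(0,0,255),-1)
cv2.imwrite("pics/pre2.png",cv2.convertScaleAbs(j,alpha=1.4,beta=10))
E
```

```text
time: 1.95
eef_pos: [0.4731, 0.2983, 0.1603]
tcp_rot: [0.038, 0.999, -0.0, -0.001]
contact_force: [0.5, 0.1, 0.6]
opening: 0.652
finger_force: 0.0
```

View pics/pre2.png

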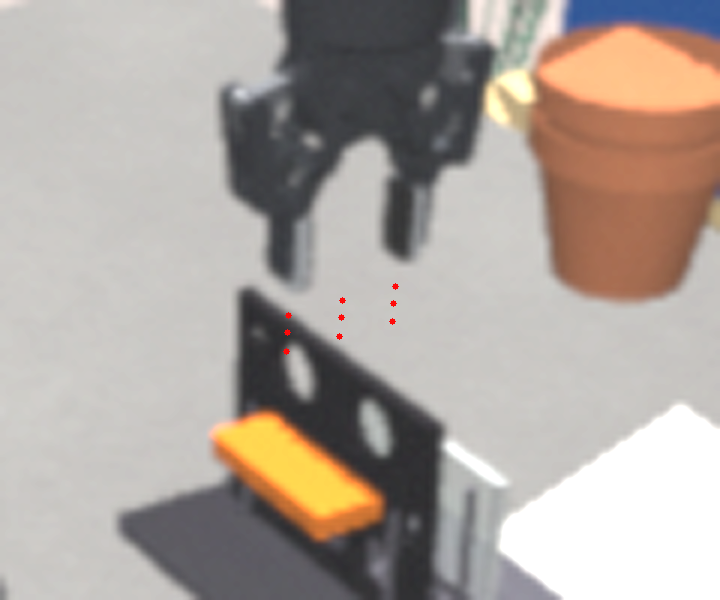

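The red dots mark the reported tip positions. The real tips sit about 11 px higher, near scene (358,157), so I'll check the top view too.

```bash
python3 - <<'E'
from h import *
i=cv2.cvtColor(eyes.read_camera("top"),cv2.COLOR_RGB2BGR)[160:260,90:210]
p=monitor.get_state()["eef_pos"]; print(p,monitor.get_state()["contact_force"])
j=cv2.convertScaleAbs(cv2.resize(i,None,fx=6,fy=6,interpolation=cv2.INTER_CUBIC),alpha=2,beta=20)
for dz,c in((-.019,(0,0,255)),(0.017,(0,255,0))): 
  for dy in(-.03,0,.03):
    for dx in (-.011,.011):
      u=(proj("top",p+[dy*.08+dx,dy,dz])-[90,160]+.5)*6; cv2.circle(j,tuple(int(v) for v in u),3,c,-1)
cv2.imwrite("pics/pre3.png",j)
E
```

```text
[0.47444378 0.29866877 0.16230248] [ 0.29132735  0.53916146 -0.4016991 ]
```

View pics/pre3.png

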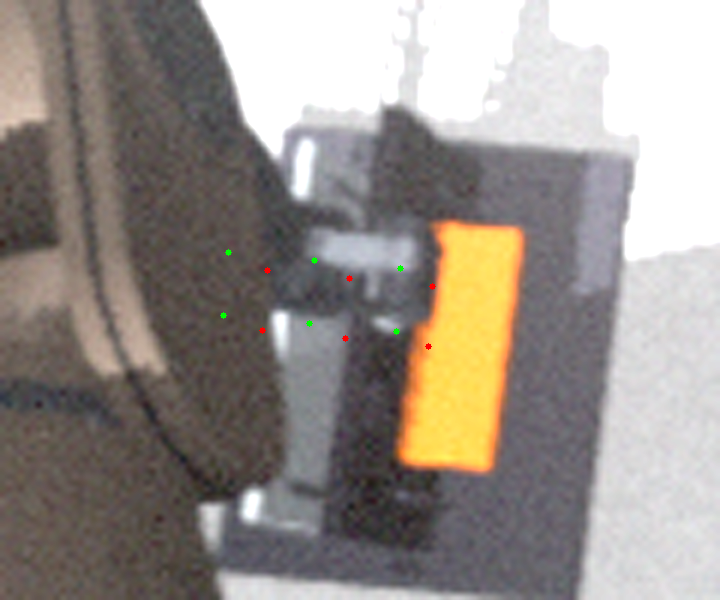

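```bash
python3 -m handwheel '[[0,0,0.05,0,0,0,0.3],[0,0,0.1,0,0,0,0.3],[0,0,0.113,0,0,0,0.3],[0,0,0.113,0,0,0,-0.2],[0,0,0.113,0,0,0,-0.5],[0,0,0.113,0,0,0,-0.8],[0,0,0.113,0,0,0,-1],[0,0,0.113,0,0,0,-1],[0,0,0.113,0,0,0,-1],[0,0,0.113,0,0,0,-1]]' 40
python3 - <<'E'
from h import *
i=cv2.cvtColor(eyes.read_camera("scene"),cv2.COLOR_RGB2BGR)[110:210,310:430]
cv2.imwrite("pics/grip.png",cv2.convertScaleAbs(cv2.resize(i,None,fx=6,fy=6,interpolation=cv2.INTER_CUBIC),alpha=1.4,beta=10))
s=monitor.get_state(); print(s["opening"],s["finger_force"],s["contact_force"])
E
```

```text
time: 3.3
eef_pos: [0.4743, 0.2985, 0.1167]
tcp_rot: [0.039, 0.999, 0.0, 0.001]
contact_force: [-0.5, -0.0, 4.8]
opening: 0.068
finger_force: 39.5
0.07271182088419348 39.49739776784554 [-0.32460576  0.28895802  4.88494121]
```

```bash
python3 -m handwheel '[[0,0,-0.02,0,0,0,-1],[0,0,-0.06,0,0,0,-1],[0,0,-0.12,0,0,0,-1],[0,0,-0.18,0,0,0,-1],[0,0,-0.24,0,0,0,-1],[0,0,-0.3,0,0,0,-1],[0,0,-0.36,0,0,0,-1],[0,0,-0.38,0,0,0,-1],[0,0,-0.38,0,0,0,-1],[0,0,-0.38,0,0,0,-1]]' 80
python3 - <<'E'
from h import *
np.set_printoptions(precision=4,suppress=True)
i=[eyes.read_camera(n) for n in("scene","top")]
a=i[0][60:195,280:460,::-1]; b=i[1][120:300,50:290,::-1]
cv2.imwrite("pics/lift.png",np.hstack([cv2.convertScaleAbs(cv2.resize(k,(400,300),interpolation=cv2.INTER_CUBIC),alpha=1.5,beta=10) for k in(a,b)]))
for n,k in zip(("scene","top"),i): q,c=quad(mask(k.copy(),*OR)); print(n,q.ravel(),cv2.approxPolyDP(c,2,True)[:,0].tolist())
s=monitor.get_state(); p=s["eef_pos"]; print(p,s["opening"],s["finger_force"],s["contact_force"],s["wrist_torque"],s["qpos"])
R=Ro.from_quat(s["tcp_rot"]).as_matrix()@GA.T; o=p-R@[0,.045,.004]
for X in([-.047,-.007,.044],[.047,-.007,.044],[-.047,.007,.044],[.047,.007,.044],[-.047,.007,.008],[.047,.007,.008]): print(X,proj("scene",o+R@X).round(1),proj("top",o+R@X).round(1))
E
```

```text
time: 4.6
eef_pos: [0.473, 0.2978, 0.2661]
tcp_rot: [0.039, 0.999, -0.001, -0.001]
contact_force: [0.1, 0.4, -2.7]
opening: 0.041
finger_force: 78.6
scene [346.5994 138.0371 353.0769 128.6154 377.0132 145.0716 370.5357 154.4934] [[348, 136], [364, 150], [371, 150], [376, 146], [358, 132]]
top [131.7486 229.6589 139.0108 181.7289 156.6068 184.395  149.3447 232.325 ] [[142, 183], [132, 229], [149, 231], [156, 185]]
[0.473  0.2978 0.2661] 0.04350987048387718 78.56757519766688 [ 0.3216 -0.1908 -2.8626] [-0.0319 -0.0421  0.0031] [ 0.3804 -0.002   1.8115 -0.      1.3347 -1.1127]
[-0.047, -0.007, 0.044] [345.9 139.4] [152.2 231.4]
[0.047, -0.007, 0.044] [365.1 152.6] [159.2 184.8]
[-0.047, 0.007, 0.044] [346.1 134.8] [149.8 230.5]
[0.047, 0.007, 0.044] [365.4 147.8] [157.  183.1]
[-0.047, 0.007, 0.008] [356.8 132.1] [131.3 228.8]
[0.047, 0.007, 0.008] [376.6 144.9] [138.8 181.4]
```

View pics/lift.png

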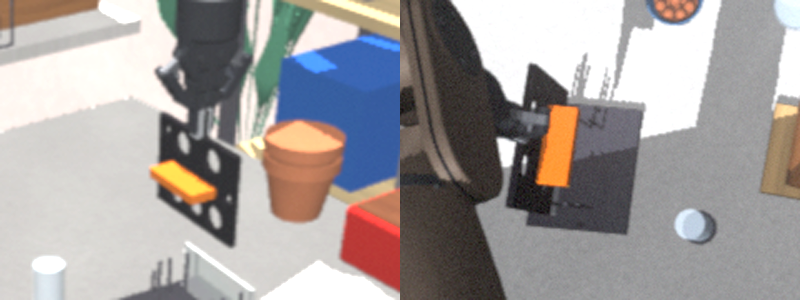

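The lifted plate hangs straight, with the rib at scene (362,141) and top (144,207), within about 2 px of the model. The grip is therefore where I expected it. Next is the stand.

```bash
cat >> h.py <<'E'
S0=np.array([.501,-.012,0]); SY=-8.6; RS=Rp_yaw(SY,45); SEAT=S0+Rp_yaw(SY,0)@[0,-.0026,.0824]
E
python3 - <<'E'
from h import *
B=(np.array([.473,.298,.2665]),monitor.get_state()["tcp_rot"])
T=lambda dn,du,dz=0: SEAT+RS@np.array([0,.045+du,.004+dn])+[0,0,dz]
print("A",row(T(.05,.01,.09),RS@GA,B), T(.05,.01,.09)); print("B",row(T(.03,.006),RS@GA,B),T(.03,.006))
E
```

```text
A [-0.1297, -0.7719, 0.0432, 0.2495, 0.0083, 0.0222] [ 0.50071695 -0.01387161  0.24947464]
B [-0.1324, -0.7434, 0.3106, 0.2495, 0.0083, 0.0222] [ 0.50240874 -0.00268511  0.14250408]
```

```bash
python3 -m handwheel '[[-0.006,-0.04,0,0.01,0,0.001,-1],[-0.018,-0.11,0.005,0.035,0.001,0.003,-1],[-0.03,-0.19,0.01,0.06,0.002,0.005,-1],[-0.045,-0.28,0.015,0.09,0.003,0.008,-1],[-0.06,-0.37,0.02,0.12,0.004,0.011,-1],[-0.075,-0.46,0.025,0.15,0.005,0.014,-1],[-0.09,-0.55,0.03,0.18,0.006,0.016,-1],[-0.105,-0.63,0.035,0.205,0.007,0.018,-1],[-0.118,-0.7,0.04,0.23,0.008,0.02,-1],[-0.127,-0.75,0.043,0.245,0.008,0.022,-1],[-0.13,-0.772,0.043,0.25,0.008,0.022,-1],[-0.13,-0.772,0.043,0.25,0.008,0.022,-1]]' 80
python3 - <<'E'
from h import *
np.set_printoptions(precision=4,suppress=True)
s=monitor.get_state(); print(s["qpos"],s["eef_pos"],s["finger_force"],s["opening"])
R=Ro.from_quat(s["tcp_rot"]).as_matrix()@GA.T; o=s["eef_pos"]-R@[0,.045,.004]; print(np.degrees(np.arccos((np.trace(R.T@RS)-1)/2)))
for n in("scene","top"):
    q,c=quad(mask(eyes.read_camera(n).copy(),*OR)); print(n,q.mean(0),np.sort(q[:,1]),"pred", proj(n,o+R@[0,0,.044]))
T=lambda dn,du,dz=0: SEAT+RS@np.array([0,.045+du,.004+dn])+[0,0,dz]
for a in((.03,.006),(.01,.006),(.003,.004),(0,.004),(-.003,.004)): print(a,row(T(*a),RS@GA))
E
```

```text
time: 6.2
eef_pos: [0.5015, -0.014, 0.2503]
tcp_rot: [0.07, 0.921, -0.381, -0.027]
contact_force: [0.7, 0.3, -2.2]
opening: 0.043
finger_force: 79.1
[ 0.1265  0.0649  1.9154 -0.7536  1.4641 -1.0893] [ 0.5015 -0.014   0.2503] 79.05183069873601 0.04316786624703465
0.17442585484134665
scene [259.5492 176.459 ] [161.3934 167.623  185.2951 191.5246] pred [252.601  171.4075]
top [315.5751 197.0116] [171.6185 174.3121 219.711  222.4046] pred [325.1531 195.9836]
(0.03, 0.006) [0.0034, 0.2104, 0.1725, 0.0003, 0.0011, -0.0007]
(0.01, 0.006) [0.0035, 0.2604, 0.1725, 0.0003, 0.0011, -0.0007]
(0.003, 0.004) [0.0035, 0.2779, 0.1775, 0.0003, 0.0011, -0.0007]
(0, 0.004) [0.0035, 0.2854, 0.1775, 0.0003, 0.0011, -0.0007]
(-0.003, 0.004) [0.0036, 0.2929, 0.1775, 0.0003, 0.0011, -0.0007]
```

```bash
python3 -m handwheel '[[0.001,0.05,0.04,0,0,0,-1],[0.002,0.11,0.09,0,0.001,0,-1],[0.003,0.17,0.14,0,0.001,0,-1],[0.003,0.21,0.172,0,0.001,0,-1],[0.003,0.235,0.172,0,0.001,0,-1],[0.003,0.25,0.172,0,0.001,0,-1],[0.003,0.26,0.172,0,0.001,0,-1],[0.003,0.267,0.172,0,0.001,0,-1],[0.003,0.267,0.172,0,0.001,0,-1]]'
python3 - <<'E'
from h import *
np.set_printoptions(precision=4,suppress=True)
s=monitor.get_state(); print(s["qpos"],s["eef_pos"],s["contact_force"],RS.T@s["contact_force"],s["wrist_torque"])
i=[eyes.read_camera(n) for n in("scene","top")]
a=i[0][165:270,215:355,::-1]; b=i[1][160:265,225:365,::-1]
cv2.imwrite("pics/stand.png",np.hstack([cv2.convertScaleAbs(cv2.resize(k,(400,300),interpolation=cv2.INTER_CUBIC),alpha=1.6,beta=15) for k in(a,b)]))
E
```

```text
time: 7.42
eef_pos: [0.5051, 0.0129, 0.1268]
tcp_rot: [0.07, 0.921, -0.382, -0.028]
contact_force: [-0.4, -0.3, -2.6]
opening: 0.045
finger_force: 78.9
[ 0.1739  0.2528  1.9557 -0.7627  1.3281 -0.8997] [0.5051 0.0129 0.1268] [-0.4305 -0.3387 -2.6443] [-0.375  -2.1521 -1.5875] [ 0.6423 -0.1309  0.0254]
```

View pics/stand.png

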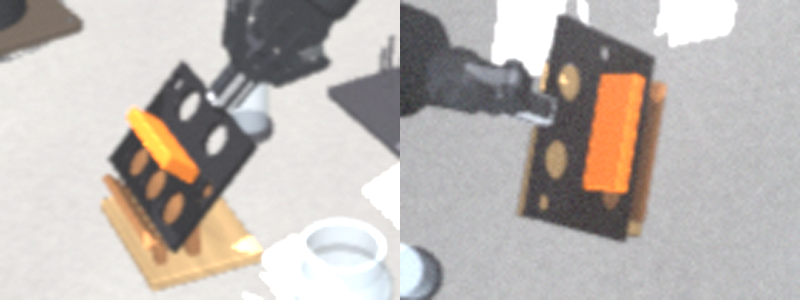

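The picture shows the plate parallel over the wooden board, just inside the lip, with the rib at scene (272,216) and top (300,207). I'll lower it until it touches.

```bash
python3 -m handwheel '[[0,0.004,0,0,0,0,-1],[0,0.008,0,0,0,0,-1],[0,0.012,0,0,0,0,-1],[0,0.012,0,0,0,0,-1]]'; python3 -m handwheel '[[0,0.003,0,0,0,0,-1],[0,0.006,0,0,0,0,-1],[0,0.006,0,0,0,0,-1]]'
```

```text
time: 8.02
eef_pos: [0.5053, 0.0162, 0.1228]
tcp_rot: [0.07, 0.921, -0.382, -0.029]
contact_force: [0.7, -1.1, -1.5]
opening: 0.043
finger_force: 78.7
time: 8.4
eef_pos: [0.5055, 0.0176, 0.1215]
tcp_rot: [0.07, 0.921, -0.382, -0.029]
contact_force: [-0.7, -2.2, 0.3]
opening: 0.041
finger_force: 78.7
```

```bash
python3 - <<'E'
from h import *
np.set_printoptions(precision=4,suppress=True)
s=monitor.get_state(); print(s["eef_pos"],RS.T@s["contact_force"],s["wrist_torque"]); R=RS; print("plate rel seat (tool/plate axes)",R.T@(s["eef_pos"]-SEAT)-[0,.045,.004])
E
```

```text
[0.5055 0.0176 0.1215] [-0.3516 -1.4273  1.8105] [ 0.0093  0.0057 -0.0228]
plate rel seat (tool/plate axes) [0.     0.0057 0.0006]
```

```bash
python3 -m handwheel '[[0,-0.001,0.004,0,0,0,-1],[0,-0.001,0.008,0,0,0,-1],[0,-0.001,0.01,0,0,0,-1],[0,-0.001,0.01,0,0,0,-1]]'; python3 -m handwheel '[[0,0,0.003,0,0,0,-1],[0,0,0.003,0,0,0,-1]]';  python3 - <<'E'
from h import *
np.set_printoptions(precision=4,suppress=True)
s=monitor.get_state(); print(s["eef_pos"],RS.T@s["contact_force"],s["wrist_torque"]); R=RS; print("plate rel seat (tool/plate axes)",R.T@(s["eef_pos"]-SEAT)-[0,.045,.004])
E
```

```text
time: 8.9
eef_pos: [0.5052, 0.0147, 0.1187]
tcp_rot: [0.07, 0.921, -0.382, -0.028]
contact_force: [0.6, -1.7, 0.9]
opening: 0.043
finger_force: 78.8
time: 9.15
eef_pos: [0.505, 0.0139, 0.1178]
tcp_rot: [0.07, 0.921, -0.382, -0.028]
contact_force: [-0.1, -1.6, 0.6]
opening: 0.044
finger_force: 78.9
[0.505  0.0139 0.1178] [ 0.1375 -0.6926  1.5787] [-0.044  -0.0776  0.0732]
plate rel seat (tool/plate axes) [0.0001 0.0004 0.0007]
```

```bash
python3 -m handwheel '[[0,0,0.003,0,0,0,-1],[0,0,0.003,0,0,0,-1]]'; python3 -m handwheel '[[0,0,0.003,0,0,0,-1],[0,0,0.005,0,0,0,-1],[0,0,0.005,0,0,0,-1]]';  python3 - <<'E'
from h import *
np.set_printoptions(precision=4,suppress=True)
s=monitor.get_state(); print(s["eef_pos"],RS.T@s["contact_force"],s["wrist_torque"]); R=RS; print("plate rel seat (tool/plate axes)",R.T@(s["eef_pos"]-SEAT)-[0,.045,.004])
E
```

```text
time: 9.4
eef_pos: [0.5049, 0.0131, 0.117]
tcp_rot: [0.07, 0.921, -0.382, -0.028]
contact_force: [-0.4, -2.1, 2.0]
opening: 0.04
finger_force: 78.9
time: 9.78
eef_pos: [0.5057, 0.0126, 0.1167]
tcp_rot: [0.07, 0.921, -0.381, -0.027]
contact_force: [0.2, 4.6, 5.5]
opening: 0.039
finger_force: 80.2
[0.5057 0.0126 0.1167] [-0.492   7.1368  0.6013] [ 0.0827 -0.0165 -0.0801]
plate rel seat (tool/plate axes) [ 0.001  -0.0012  0.0007]
```

```bash
python3 -m handwheel '[[0,0,-0.002,0,0,0,-0.9],[0,0,-0.002,0,0,0,-0.8],[0,0,-0.002,0,0,0,-0.65],[0,0,-0.002,0,0,0,-0.5],[0,0,-0.002,0,0,0,-0.5],[0,0,-0.05,0,0,0,-0.5],[0,0,-0.15,0,0,0,-0.5],[0,0,-0.25,0,0,0,-0.5],[0,0,-0.3,0,0,0,-0.3],[0,0,-0.3,0,0,0,-0.3]]' 40
python3 - <<'E'
from h import *
np.set_printoptions(precision=4,suppress=True)
s=monitor.get_state(); print(s["eef_pos"],s["qpos"],s["contact_force"])
o=np.array([.5055,.0128,.1168])-RS@[0,.045,.004]
for n in("scene","top"):
    i=eyes.read_camera(n); cv2.imwrite(f"pics/rel_{n}.png",i[:,:,::-1]); q,c=quad(mask(i.copy(),*OR)); print(n,cv2.approxPolyDP(c,2,True)[:,0].tolist())
    for X in([-.047,-.007,.044],[.047,-.007,.044],[-.047,.007,.044],[.047,.007,.044],[-.047,-.007,.008],[.047,-.007,.008]): print(X,proj(n,o+RS@X).round(1))
GB=np.diag([-1,1,-1.])
for X in([0,.12,.16],[0,0,.131],[0,0,.031]): print(X,row(o+RS@X,RS@GB), o+RS@X)
E
```

```text
time: 11.02
eef_pos: [0.5181, 0.0968, 0.2017]
tcp_rot: [0.07, 0.921, -0.381, -0.027]
contact_force: [0.2, 0.2, 0.0]
opening: 0.351
finger_force: 0.0
[0.5181 0.0968 0.2017] [ 0.3087  0.2426  1.8096 -0.6885  1.5181 -0.9177] [0.2371 0.2468 0.0092]
scene [[261, 206], [261, 212], [269, 223], [280, 230], [282, 226], [272, 212]]
[-0.047, -0.007, 0.044] [257.4 208.2]
[0.047, -0.007, 0.044] [270.7 226.6]
[-0.047, 0.007, 0.044] [260.7 204.1]
[0.047, 0.007, 0.044] [274.2 222.4]
[-0.047, -0.007, 0.008] [266.8 214. ]
[0.047, -0.007, 0.008] [280.4 232.4]
top [[308, 187], [296, 191], [291, 223], [296, 226], [304, 226]]
[-0.047, -0.007, 0.044] [304.7 227. ]
[0.047, -0.007, 0.044] [311.1 186.6]
[-0.047, 0.007, 0.044] [300.6 225.7]
[0.047, 0.007, 0.044] [307.1 184.9]
[-0.047, -0.007, 0.008] [293.1 226.5]
[0.047, -0.007, 0.008] [299.4 187.3]
[0, 0.12, 0.16] [-0.0036, -0.3911, 0.1061, -0.5003, -0.0002, -0.0005] [ 0.4969 -0.0438  0.2801]
[0, 0, 0.131] [-0.004, -0.3183, 0.406, -0.5003, -0.0002, -0.0005] [ 0.4873 -0.1075  0.1748]
[0, 0, 0.031] [-0.0039, -0.0683, 0.4058, -0.5003, -0.0002, -0.0005] [ 0.4979 -0.0375  0.1041]
```

```bash
python3 -m handwheel '[[0,-0.04,0,-0.04,0,0,-0.1],[0,-0.1,0.01,-0.095,0,0,-0.1],[-0.001,-0.16,0.02,-0.15,0,0,-0.1],[-0.001,-0.22,0.04,-0.205,0,0,-0.1],[-0.002,-0.28,0.06,-0.26,0,0,-0.1],[-0.002,-0.33,0.08,-0.315,0,0,-0.1],[-0.003,-0.37,0.1,-0.37,0,0,-0.1],[-0.004,-0.39,0.16,-0.425,0,0,-0.1],[-0.004,-0.38,0.24,-0.48,0,0,-0.1],[-0.004,-0.35,0.33,-0.5,0,0,-0.1],[-0.004,-0.319,0.406,-0.5,0,0,-0.1],[-0.004,-0.319,0.406,-0.5,0,0,-0.1]]'
cat >> h.py <<'E'
GB=np.diag([-1,1,-1.])
E
python3 - <<'E'
from h import *
np.set_printoptions(precision=4,suppress=True)
s=monitor.get_state(); print(s["qpos"])
o=np.array([.5055,.0128,.1168])-RS@[0,.045,.004]
for X in([0,0,.08],[0,0,.031]): print(X,row(o+RS@X,RS@GB))
i=[eyes.read_camera(n) for n in("scene","top")]
a=i[0][165:270,215:355,::-1]; b=i[1][140:260,225:385,::-1]
cv2.imwrite("pics/rib.png",np.hstack([cv2.convertScaleAbs(cv2.resize(k,(400,300),interpolation=cv2.INTER_CUBIC),alpha=1.6,beta=15) for k in(a,b)]))
E
```

```text
time: 12.62
eef_pos: [0.4857, -0.107, 0.1723]
tcp_rot: [0.073, 0.92, 0.384, 0.026]
contact_force: [-0.4, 0.7, 0.8]
opening: 0.452
finger_force: 0.0
[-0.7525  0.1359  1.9972  0.6243  1.5373 -2.3616]
[0, 0, 0.08] [-0.0044, 0.0035, 0.1227, 0.0014, -0.0006, -0.0025]
[0, 0, 0.031] [-0.0047, 0.003, 0.2452, 0.0014, -0.0006, -0.0025]
```

```bash
python3 -m handwheel '[[-0.002,0.002,0.05,0,0,0,-0.1],[-0.003,0.003,0.1,0.001,0,-0.001,-0.1],[-0.004,0.003,0.15,0.001,0,-0.002,-0.1],[-0.004,0.003,0.19,0.001,0,-0.002,-0.1],[-0.004,0.003,0.22,0.001,0,-0.002,-0.1],[-0.004,0.003,0.22,0.001,0,-0.002,-0.1]]'
python3 - <<'E'
from h import *
np.set_printoptions(precision=4,suppress=True)
s=monitor.get_state(); print(s["qpos"],RS.T@s["contact_force"])
o=np.array([.5055,.0128,.1168])-RS@[0,.045,.004]
for X in([0,0,.031],[0,0,.033]): print(X,row(o+RS@X,RS@GB))
for n in ("scene","top"):
    i=eyes.read_camera(n); q,c=quad(mask(i.copy(),*OR)); print(n,cv2.contourArea(c),cv2.approxPolyDP(c,2,True)[:,0].tolist())
E
```

```text
time: 13.48
eef_pos: [0.4987, -0.0443, 0.1136]
tcp_rot: [0.067, 0.922, 0.38, 0.03]
contact_force: [0.7, -0.1, -0.4]
opening: 0.451
finger_force: 0.0
[-0.6429  0.1847  2.0675  0.6847  1.3825 -2.3764] [ 0.7314 -0.287  -0.2386]
[0, 0, 0.031] [0.0044, -0.0052, 0.0284, -0.0008, -0.0001, 0.0018]
[0, 0, 0.033] [0.0044, -0.0052, 0.0234, -0.0008, -0.0001, 0.0018]
scene 211.0 [[261, 205], [261, 212], [269, 223], [280, 230], [282, 226], [272, 212]]
top 370.5 [[303, 187], [297, 188], [291, 219], [293, 225], [304, 226], [307, 209], [300, 205]]
```

```bash
python3 -m handwheel '[[0.003,-0.003,0.012,0,0,0.001,-0.1],[0.004,-0.004,0.025,0,0,0.001,-0.1],[0.004,-0.004,0.025,0,0,0.001,-0.1],[0.004,-0.004,0.025,0,0,0.001,-0.3],[0.004,-0.004,0.025,0,0,0.001,-0.5],[0.004,-0.004,0.025,0,0,0.001,-0.65],[0.004,-0.004,0.025,0,0,0.001,-0.8],[0.004,-0.004,0.025,0,0,0.001,-1],[0.004,-0.004,0.025,0,0,0.001,-1],[0.004,-0.004,0.025,0,0,0.001,-1]]' 40
python3 - <<'E'
from h import *
np.set_printoptions(precision=4,suppress=True)
s=monitor.get_state(); print(s["eef_pos"],RS.T@s["contact_force"],s["wrist_torque"],s["opening"])
E
```

```text
time: 14.82
eef_pos: [0.4985, -0.0391, 0.1062]
tcp_rot: [0.068, 0.922, 0.38, 0.03]
contact_force: [-0.1, 0.1, 0.3]
opening: 0.001
finger_force: 0.0
[ 0.4985 -0.0391  0.1062] [-0.0711  0.2798  0.215 ] [-0.3754  0.0563 -0.0173] 0.0009494918265020769
```

The gripper closed on nothing. This agrees with the earlier pictures: the real fingertips sit about 26 mm behind the reported tip along the tool axis. I'll back off, reopen and go deeper in steps.

```bash
python3 -m handwheel '[[0,0,-0.03,0,0,0,-1],[0,0,-0.03,0,0,0,-0.5],[0,0,-0.03,0,0,0,0],[0,0,-0.03,0,0,0,0],[0,0,-0.03,0,0,0,0],[0,0,0.0,0,0,0,0],[0,0,0.02,0,0,0,0],[0,0,0.035,0,0,0,0],[0,0,0.045,0,0,0,0],[0,0,0.045,0,0,0,0]]'
python3 - <<'E'
from h import *
np.set_printoptions(precision=4,suppress=True)
s=monitor.get_state(); print(s["eef_pos"],RS.T@s["contact_force"],s["wrist_torque"],s["opening"])
o=np.array([.5055,.0128,.1168])-RS@[0,.045,.004]; print("TCP in plate",RS.T@(s["eef_pos"]-o))
for n in ("scene","top"):
    i=eyes.read_camera(n); q,c=quad(mask(i.copy(),*OR)); print(n,cv2.contourArea(c),cv2.approxPolyDP(c,2,True)[:,0].tolist())
E
```

```text
time: 16.08
eef_pos: [0.5003, -0.0263, 0.0931]
tcp_rot: [0.068, 0.922, 0.38, 0.03]
contact_force: [1.3, -0.4, 0.1]
opening: 0.498
finger_force: 0.0
[ 0.5003 -0.0263  0.0931] [ 1.3333 -0.0657  0.2221] [-0.2728  0.0338  0.0182] 0.4976670580616634
TCP in plate [0.0007 0.0004 0.0152]
scene 190.0 [[261, 205], [261, 212], [269, 223], [280, 230], [282, 227], [273, 220], [277, 220], [275, 216]]
top 221.0 [[293, 209], [291, 223], [304, 226], [306, 209]]
```

```bash
python3 -m handwheel '[[0,0,0.01,0,0,0,0],[0,0,0.02,0,0,0,0],[0,0,0.02,0,0,0,0],[0,0,0.02,0,0,0,-0.2],[0,0,0.02,0,0,0,-0.4],[0,0,0.02,0,0,0,-0.55],[0,0,0.02,0,0,0,-0.7],[0,0,0.02,0,0,0,-0.85],[0,0,0.02,0,0,0,-1],[0,0,0.02,0,0,0,-1],[0,0,0.02,0,0,0,-1]]' 30
python3 - <<'E'
from h import *
np.set_printoptions(precision=4,suppress=True)
s=monitor.get_state(); print(s["eef_pos"],RS.T@s["contact_force"],s["wrist_torque"],s["opening"])
o=np.array([.5055,.0128,.1168])-RS@[0,.045,.004]; print("TCP in plate",RS.T@(s["eef_pos"]-o))
E
```

```text
time: 17.55
eef_pos: [0.5013, -0.0212, 0.0878]
tcp_rot: [0.068, 0.922, 0.38, 0.03]
contact_force: [-0.7, -1.3, 0.7]
opening: 0.158
finger_force: 29.4
[ 0.5013 -0.0212  0.0878] [-0.4464 -0.5083  1.4986] [-0.336   0.2065 -0.1192] 0.15766287358085104
TCP in plate [0.0009 0.0003 0.0077]
```

```bash
python3 -m handwheel '[[0,0,0,0,0,0,-1],[0,0,-0.01,0,0,0,-1],[0,0,-0.03,0,0,0,-1],[0,0,-0.06,0,0,0,-1],[0,0,-0.1,0,0,0,-1],[0,0,-0.14,0,0,0,-1],[0,0,-0.15,0,0,0,-1],[0,0,-0.15,0,0,0,-1]]' 80
cat >> h.py <<'E'
RES=np.array([.480,-.3092,.055]); RY=-21.4; RR=Rp_yaw(RY,0); OFF=np.array([.0009,.0003,.0077])
E
python3 - <<'E'
from h import *
np.set_printoptions(precision=4,suppress=True)
s=monitor.get_state(); print(s["opening"],s["finger_force"],s["contact_force"],s["qpos"])
for dz in(.12,.05): print(dz,row(RES+[0,0,dz]+RR@OFF,RR@GB),RES+[0,0,dz]+RR@OFF)
E
```

```text
time: 18.55
eef_pos: [0.4949, -0.0633, 0.1306]
tcp_rot: [0.068, 0.922, 0.38, 0.03]
contact_force: [0.9, -0.9, -2.5]
opening: 0.147
finger_force: 78.3
0.1465842216669292 78.34952116012573 [ 0.9448 -0.8662 -2.4577] [-0.6768  0.1649  2.0515  0.6646  1.4244 -2.3724]
0.12 [-0.0577, -0.3436, -0.5243, 0.2479, -0.0267, 0.068] [ 0.4809 -0.3092  0.1827]
0.05 [-0.0571, -0.4669, -0.4001, 0.2479, -0.0267, 0.068] [ 0.4809 -0.3092  0.1127]
```

```bash
python3 -m handwheel '[[-0.003,0,-0.04,0.008,-0.001,0.002,-1],[-0.008,-0.01,-0.1,0.03,-0.003,0.008,-1],[-0.014,-0.04,-0.17,0.055,-0.006,0.015,-1],[-0.02,-0.08,-0.24,0.08,-0.009,0.022,-1],[-0.026,-0.12,-0.3,0.11,-0.012,0.03,-1],[-0.032,-0.17,-0.36,0.14,-0.015,0.038,-1],[-0.039,-0.22,-0.42,0.17,-0.018,0.047,-1],[-0.046,-0.27,-0.47,0.2,-0.021,0.055,-1],[-0.053,-0.31,-0.505,0.225,-0.024,0.062,-1],[-0.057,-0.335,-0.52,0.24,-0.026,0.066,-1],[-0.058,-0.344,-0.524,0.248,-0.027,0.068,-1],[-0.058,-0.344,-0.524,0.248,-0.027,0.068,-1]]' 80
python3 - <<'E'
from h import *
np.set_printoptions(precision=4,suppress=True)
P_=[monitor.get_state()]
im={}
for k in range(3):
  for n in("scene","top"): im[n]=eyes.read_camera(n)
  P_.append(monitor.get_state())
p=np.mean([s["eef_pos"] for s in P_],0); s=P_[-1]; print(p,s["opening"],s["contact_force"],s["qpos"])
R=Ro.from_quat(s["tcp_rot"]).as_matrix()@GB.T; print("yaw",np.degrees(np.arctan2(R[1,0],R[0,0])),R[2])
o=p-R@OFF
for n,i in im.items():
    cv2.imwrite(f"pics/over_{n}.png",i[:,:,::-1]); q,c=quad(mask(i.copy(),*OR)); print(n,cv2.approxPolyDP(c,2,True)[:,0].tolist())
    for X in([-.047,-.007,.044],[.047,-.007,.044],[-.047,.007,.044],[.047,.007,.044],[-.047,-.007,.008],[.047,-.007,.008],[-.066,.042,.008],[.066,0,.008],[-.08,-.06,.008],[-.08,.06,.008],[.08,-.06,.008],[.08,.06,.008]): print(X,proj(n,o+R@X).round(1))
E
```

```text
time: 20.05
eef_pos: [0.481, -0.3082, 0.182]
tcp_rot: [0.186, 0.983, 0.001, -0.0]
contact_force: [-0.2, -0.1, -2.5]
opening: 0.143
finger_force: 78.2
[ 0.4811 -0.3085  0.1821] 0.1454141072319792 [-0.3566  0.5935 -2.5106] [-0.7481  0.0933  1.8688  0.0003  1.1794 -1.9457]
yaw -21.39137008847663 [0.0002 0.0002 1.    ]
scene [[157, 204], [158, 228], [161, 232], [164, 231], [163, 214]]
[-0.047, -0.007, 0.044] [156.6 198.2]
[0.047, -0.007, 0.044] [155.6 220.3]
[-0.047, 0.007, 0.044] [162.7 197.5]
[0.047, 0.007, 0.044] [162.1 219.5]
[-0.047, -0.007, 0.008] [159.1 211.2]
[0.047, -0.007, 0.008] [158.2 233.8]
[-0.066, 0.042, 0.008] [179.9 204.6]
[0.066, 0, 0.008] [161.3 238.3]
[-0.08, -0.06, 0.008] [136.9 206.5]
[-0.08, 0.06, 0.008] [187.3 200.7]
[0.08, -0.06, 0.008] [132.8 245.6]
[0.08, 0.06, 0.008] [189.2 238.6]
top [[437, 213], [432, 228], [427, 230], [442, 218]]
[-0.047, -0.007, 0.044] [438.6 230.3]
[0.047, -0.007, 0.044] [453.5 186.7]
[-0.047, 0.007, 0.044] [431.8 227.5]
[0.047, 0.007, 0.044] [446.8 184.1]
[-0.047, -0.007, 0.008] [431.3 232.2]
[0.047, -0.007, 0.008] [445.7 190.6]
[-0.066, 0.042, 0.008] [405.5 231.7]
[0.066, 0, 0.008] [445.3 181.1]
[-0.08, -0.06, 0.008] [451.  257.2]
[-0.08, 0.06, 0.008] [394.9 234.7]
[0.08, -0.06, 0.008] [474.8 185.7]
[0.08, 0.06, 0.008] [420.2 164.5]
```

```bash
python3 - <<'E'
from h import *
np.set_printoptions(precision=2,suppress=True,linewidth=150)
R=Rp_yaw(-21.39,0); o=np.array([.4811,-.3085,.1821])-R@OFF
for n in("top","scene"):
    g=cv2.cvtColor(cv2.imread(f"pics/over_{n}.png"),cv2.COLOR_BGR2GRAY)
    for h in([-.066,.042,.004],[.066,0,.004]):
        u=proj(n,o+R@h); x,y=np.round(u).astype(int); print(n,h,u,"origin",x-7,y-7); print(g[y-7:y+8,x-7:x+8])
E
```

```text
top [-0.066, 0.042, 0.004] [404.86 231.89] origin 398 225
[[ 50  44  41  44  43  42  40  38  36  42  41  46  57  76  86]
 [ 47  40  44  43  42  41  44  38  38  35  35  41  41  42  42]
 [ 43  40  41  36  39  40  36  40  39  40  39  37  33  33  34]
 [ 42  45  42  41  49  51  51  48  40  39  35  34  38  35  40]
 [ 43  40  40  46  70 101 109  83  56  38  37  35  34  35  37]
 [ 40  44  46  69 107 132 135 129 104  63  38  39  40  37  33]
 [ 42  44  51  98 131 141 139 140 132  96  44  35  39  36  35]
 [ 39  40  45 105 138 139 141 142 139 112  58  33  35  34  37]
 [ 42  41  47  93 129 141 142 143 139 110  54  39  36  39  34]
 [ 39  50  49  75 115 136 140 136 139 102  48  33  33  38  37]
 [ 43  41  44  51  80 103 127 134 119  77  39  35  37  35  34]
 [ 46  46  39  41  44  60  80  84  70  49  39  38  33  35  36]
 [ 80  58  42  41  35  39  47  46  42  35  33  36  33  40  36]
 [128 113  85  60  51  46  43  41  32  34  34  30  31  36  37]
 [140 136 129 121 107  81  58  41  38  34  36  35  34  34  36]]
top [0.066, 0, 0.004] [444.47 181.54] origin 437 175
[[ 41  43  40  36  39  36  44  53  61  81  
[... 2209 characters left out ...]
1  31]
 [ 54  42  53  49  33  28  29  31  32  31  30  31  30  31  37]
 [ 33  32  36  35  28  32  36  40  42  40  34  30  30  32  42]
 [ 31  32  30  30  29  36  47  53  55  50  39  32  30  33  50]
 [ 30  29  32  32  32  35  36  39  39  37  33  31  29  31  35]
 [ 30  31  31  30  31  31  31  31  31  30  31  30  31  30  32]
 [ 31  29  30  30  30  31  31  31  30  31  32  31  34  36  41]
 [ 30  31  29  31  32  31  33  33  35  36  40  48  55  69  77]
 [ 37  37  37  40  41  43  44  49  50  51  61  79  87 106 114]
 [ 56  55  58  59  64  65  68  69  71  71  84  93  91  91  92]
 [ 75  75  77  79  82  83  85  84  84  84  86  86  85  85  85]
 [ 85  84  85  85  85  85  85  86  85  85  85  86  86  86  86]]
```

```bash
python3 -m handwheel '[[0,-0.004,0.03,0,0,0,-1],[-0.001,-0.004,0.08,0,0,0,-1],[-0.001,-0.004,0.13,0,0,0,-1],[-0.001,-0.004,0.18,0,0,0,-1],[-0.001,-0.004,0.2,0,0,0,-1],[-0.001,-0.004,0.21,0,0,0,-1],[-0.001,-0.004,0.21,0,0,0,-1],[-0.001,-0.004,0.21,0,0,0,-1]]'
python3 - <<'E'
from h import *
np.set_printoptions(precision=4,suppress=True)
S=[monitor.get_state()]; im={}
for k in range(3):
  for n in("scene","top"): im[n]=eyes.read_camera(n)
  S.append(monitor.get_state())
p=np.mean([s["eef_pos"] for s in S],0); R=Ro.from_quat(S[-1]["tcp_rot"]).as_matrix()@GB.T; o=p-R@OFF; print(p,o,S[-1]["contact_force"])
def blk(i,c,w,h,f): 
    x,y=np.round(c).astype(int); return cv2.convertScaleAbs(cv2.resize(i[y-h:y+h,x-w:x+w,::-1],(400,300),interpolation=cv2.INTER_CUBIC),alpha=1.8,beta=15)
H=[R@[-.066,.042,.004]+o,R@[.066,0,.004]+o]
for n in im:
  cv2.imwrite(f"pics/low_{n}.png",im[n][:,:,::-1])
  for h in H: print(n,proj(n,h).round(1))
cv2.imwrite("pics/low.png",np.vstack([np.hstack([blk(im[n],proj(n,h),20,15,0) for h in H]) for n in("top","scene")]))
E
```

```text
time: 21.35
eef_pos: [0.4815, -0.311, 0.099]
tcp_rot: [0.186, 0.983, -0.001, 0.001]
contact_force: [0.9, -0.9, -1.6]
opening: 0.144
finger_force: 78.2
[ 0.4813 -0.3108  0.0988] [ 0.4803 -0.3107  0.0911] [-0.0817 -0.0397 -2.7077]
scene [183.8 234.4]
scene [166.3 269.7]
top [393.8 235.8]
top [429.9 190. ]
```

View pics/low.png

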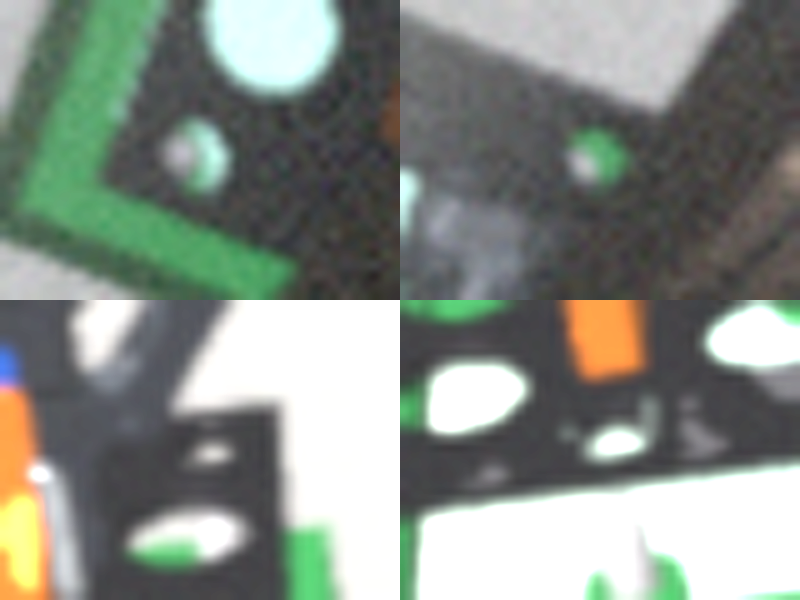

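The holes sit over the pins: in the top view both pin tips show in their holes, offset about 2 px towards the image centre, which is what parallax predicts. I'll lower in small steps and watch the force.

```bash
python3 -m handwheel '[[0,0,0.01,0,0,0,-1],[0,0,0.02,0,0,0,-1],[0,0,0.03,0,0,0,-1],[0,0,0.035,0,0,0,-1],[0,0,0.04,0,0,0,-1],[0,0,0.045,0,0,0,-1],[0,0,0.045,0,0,0,-1]]'; python3 -c "
from plant import monitor;s=monitor.get_state();print(s['contact_force'],s['wrist_torque'],s['eef_pos'])"
```

```text
time: 22.52
eef_pos: [0.4815, -0.311, 0.0803]
tcp_rot: [0.186, 0.983, -0.001, 0.001]
contact_force: [1.9, -2.2, -3.8]
opening: 0.149
finger_force: 78.1
[ 1.90983335 -2.19792566 -3.80241749] [-0.26862314 -0.28156705 -0.09840832] [ 0.48147111 -0.31103772  0.08033073]
```

```bash
python3 -m handwheel '[[-0.002,-0.001,0,0,0,0,-1],[-0.002,-0.001,0.006,0,0,0,-1],[-0.002,-0.001,0.012,0,0,0,-1],[-0.002,-0.001,0.018,0,0,0,-1],[-0.002,-0.001,0.018,0,0,0,-1]]'; python3 -c "
from plant import monitor;s=monitor.get_state();print(s['contact_force'],s['wrist_torque'],s['eef_pos'])"
```

```text
time: 23.15
eef_pos: [0.4817, -0.3113, 0.0727]
tcp_rot: [0.186, 0.983, -0.0, 0.0]
contact_force: [1.9, -1.2, -5.2]
opening: 0.147
finger_force: 78.1
[ 1.91981446 -1.22360364 -5.1981289 ] [-0.3519521  -0.27766162 -0.01914605] [ 0.48167574 -0.31132452  0.07270036]
```

```bash
python3 -m handwheel '[[-0.001,-0.001,0.005,0,0,0,-1],[-0.001,-0.001,0.01,0,0,0,-1],[-0.001,-0.001,0.015,0,0,0,-1],[-0.001,-0.001,0.02,0,0,0,-1],[-0.001,-0.001,0.02,0,0,0,-1]]'; python3 -c "
from plant import monitor;s=monitor.get_state();print(s['contact_force'],s['wrist_torque'],s['eef_pos'])"
```

```text
time: 23.78
eef_pos: [0.4816, -0.3115, 0.0645]
tcp_rot: [0.186, 0.983, 0.0, -0.0]
contact_force: [0.9, -0.8, -2.9]
opening: 0.144
finger_force: 78.1
[ 0.89740691 -0.75068284 -2.91588858] [-0.07553    -0.10475141 -0.05140353] [ 0.48160438 -0.31151573  0.06454235]
```

```bash
python3 -m handwheel '[[0,0,0.002,0,0,0,-1],[0,0,0.004,0,0,0,-1],[0,0,0.004,0,0,0,-1]]'; python3 -m handwheel '[[0,0,0.002,0,0,0,-1],[0,0,0.004,0,0,0,-1],[0,0,0.004,0,0,0,-1]]'; python3 -c "
from plant import monitor;s=monitor.get_state();print(s['contact_force'],s['wrist_torque'],s['eef_pos'])"
```

```text
time: 24.15
eef_pos: [0.4816, -0.3116, 0.0632]
tcp_rot: [0.186, 0.983, 0.0, -0.0]
contact_force: [0.2, -0.2, -2.5]
opening: 0.142
finger_force: 78.1
time: 24.52
eef_pos: [0.4818, -0.3117, 0.0624]
tcp_rot: [0.186, 0.983, 0.0, -0.0]
contact_force: [-1.3, 1.0, 3.3]
opening: 0.147
finger_force: 79.1
[-1.25533226  1.01983008  3.30957348] [ 0.37632538  0.40313991 -0.0287691 ] [ 0.48181426 -0.31171879  0.06242391]
```

```bash
python3 -m handwheel '[[0,0,0.002,0,0,0,-1],[0,0,0.004,0,0,0,-1],[0,0,0.004,0,0,0,-1]]'; python3 -c "
from plant import monitor;s=monitor.get_state();print(s['contact_force'],s['wrist_torque'],s['eef_pos'],s['tcp_rot'])"
```

```text
time: 24.9
eef_pos: [0.4818, -0.3117, 0.0624]
tcp_rot: [0.185, 0.983, 0.0, -0.0]
contact_force: [-5.7, 3.5, 11.6]
opening: 0.147
finger_force: 80.4
[-5.6762061   3.51820476 11.5568055 ] [ 0.81882147  0.9639239  -0.12401106] [ 0.48178905 -0.31172113  0.06238121] [ 1.85409032e-01  9.82661307e-01  1.50940584e-04 -4.72458454e-04]
```

It is seated: the height stays put while the force rises to 11.6 N. I'll relax the push, release and retreat.

```bash
python3 -m handwheel '[[0,0,-0.003,0,0,0,-1],[0,0,-0.003,0,0,0,-0.65],[0,0,-0.003,0,0,0,-0.5],[0,0,-0.003,0,0,0,-0.2],[0,0,-0.003,0,0,0,0],[0,0,-0.003,0,0,0,0],[0,0,-0.04,0,0,0,0],[0,0,-0.12,0,0,0,0],[0,0,-0.25,0,0,0,0],[0,0,-0.4,0,0,0,0],[0,0,-0.5,0,0,0,0],[0,0,-0.5,0,0,0,0]]' 30
python3 -m handwheel '[[0,0.3,0,0,0,0,0],[0,0.5,0,0,0,0,0],[0,0.6,0,0,0,0,0],[0,0.6,0,0,0,0,0],[0,0.6,0,0,0,0,0],[0,0.6,0,0,0,0,0],[0,0.6,0,0,0,0,0]]'
python3 - <<'E'
from h import *
np.set_printoptions(precision=4,suppress=True)
s=monitor.get_state(); print(s["contact_force"])
im={n:eyes.read_camera(n) for n in("scene","top")}
R=RR; 
for n,i in im.items():
    cv2.imwrite(f"pics/fin_{n}.png",i[:,:,::-1]); q,c=quad(mask(i.copy(),*OR)); print(n,cv2.contourArea(c),cv2.approxPolyDP(c,1.5,True)[:,0].tolist())
    for X in([-.047,-.007,.044],[.047,-.007,.044],[-.047,.007,.044],[.047,.007,.044],[-.047,-.007,.008],[.047,-.007,.008],[.047,.007,.008],[-.047,.007,.008]): print(X,proj(n,[.4795,-.309,.055]+R@X).round(1))
g=im["top"]
a=cv2.imread("pics/top0.png")[:,:,::-1]
for X in([-.066,.042,.023],[.066,0,.023]):
    x,y=np.round(proj("top",[.4795,-.309,.055]+R@X)).astype(int); print(x,y); print(cv2.cvtColor(g,cv2.COLOR_RGB2GRAY)[y-6:y+7,x-6:x+7])
d=cv2.absdiff(a.copy(),g).max(2); 
for nm,(x,y) in dict(jar=(289,113),pot=(369,117),bowl=(214,118),tube=(226,256)).items(): print(nm,d[y-14:y+15,x-14:x+15].mean().round(1), d[y-14:y+15,x-14:x+15].max())
E
```

```text
time: 26.4
eef_pos: [0.4835, -0.3133, 0.2668]
tcp_rot: [0.185, 0.983, -0.003, 0.005]
contact_force: [-0.2, 0.1, -0.6]
opening: 0.499
finger_force: 0.0
time: 27.28
eef_pos: [0.5687, -0.0894, 0.2597]
tcp_rot: [0.186, 0.982, -0.0, -0.0]
contact_force: [0.1, -0.3, 0.0]
opening: 0.503
finger_force: 0.0
[ 0.1133 -0.2887  0.0148]
scene 151.0 [[166, 241], [164, 246], [164, 265], [166, 273], [170, 274], [169, 241]]
[-0.047, -0.007, 0.044] [164.1 239.6]
[0.047, -0.007, 0.044] [163.7 263.2]
[-0.047, 0.007, 0.044] [169.9 238.9]
[0.047, 0.007, 0.044] [169.8 262.4]
[-0.047, -0.007, 0.008] [166.3 251.3]
[0.047, -0.007, 0.008] [166.  275.2]
[0.047, 0.007, 0.008] [172.1 274.4]
[-0.047, 0.007, 0.008] [172.  250.6]
top 4.5 [[420, 222], [417, 222], [419, 224], [416, 225], [420, 226], [417, 229], [420, 226]]
[-0.047, -0.007, 0.044] [416.8 236.4]
[0.047, -0.007, 0.044] [430.1 198.6]
[-0.047, 0.007, 0.044] [411. 234.]
[0.047, 0.007, 0.044] [424.3 196.3]
[-0.047, -0.007, 0.008] [411.3 237.9]
[0.047, -0.007, 0.008] [424.2 201.5]
[0.047, 0.007, 0.008] [418.6 199.3]
[-0.047, 0.007, 0.008] [405.7 235.6]
391 237
[... 792 characters left out ...]
6  57  62  70  75  78  82  86  91  95 105]
 [ 52  47  51  51  51  53  62  69  71  74  82  82  86]
 [ 49  53  47  50  48  52  54  60  59  57  67  76  77]
 [ 54  47  53  47  50  60  77  93  89  63  55  58  62]
 [ 51  48  55  63  60  70  89 111 111  80  52  47  50]
 [ 46  51  62  61  66  69  88 103 102  79  51  40  44]
 [ 49  55  63  63  62  68  72  82  77  59  42  46  40]
 [ 46  47  59  68  63  63  64  64  55  51  44  42  43]
 [ 48  40  55  64  63  68  60  51  42  44  42  45  42]
 [ 44  49  47  52  58  59  54  49  42  43  43  44  43]
 [ 43  49  47  44  57  68  75  61  51  46  44  44  41]
 [ 50  46  51  52  60  80  86  84  74  62  47  37  37]]
jar 28.8 57
pot 38.9 111
bowl 66.2 126
tube 23.1 38
```

```bash
python3 - <<'E'
from h import *
a=cv2.imread("pics/scene0.png",0); b=cv2.imread("pics/fin_scene.png",0)
for nm,(x,y,r) in dict(jar=(334,275,28),pot=(260,310,24),bowl=(394,259,18),tube=(302,195,17),plate_end=(170,275,20)).items():
    m=cv2.matchTemplate(b[y-r-8:y+r+8,x-r-8:x+r+8],a[y-r:y+r,x-r:x+r],cv2.TM_CCOEFF_NORMED); print(nm,m.max().round(3),np.subtract(cv2.minMaxLoc(m)[3],8))
# plate outline flush: dark mask corners in scene vs predicted
for X in([-.08,.06,.008],[.08,.06,.008],[.08,-.06,.008],[-.08,-.06,.008]): print(proj("scene",[.4795,-.309,.055]+RR@X).round(1))
_,m=cv2.threshold(b[225:310,120:215],60,255,cv2.THRESH_BINARY_INV); q,c=quad((mask(cv2.merge([m]*3),(0,0,200),(180,255,255)))); print(q+[120,225])
print(cv2.approxPolyDP(c,2.5,True)[:,0]+[120,225])
E
```

```text
jar 0.793 [0 0]
pot 1.0 [0 0]
bowl 0.895 [0 0]
tube 1.0 [0 0]
plate_end 0.257 [-2 -7]
[193.  240.2]
[195.3 280.4]
[142.3 287.5]
[145.2 246.2]
[[128.86612511 225.01825714]
 [189.42190552 216.76064873]
 [198.37931061 282.44827652]
 [137.8235321  290.70588684]]
[[129 225]
 [146 248]
 [143 289]
 [195 282]
 [190 280]
 [195 276]
 [191 241]
 [187 247]
 [182 243]
 [171 244]
 [172 281]
 [166 283]
 [163 243]
 [146 245]
 [144 240]
 [149 234]
 [152 241]
 [156 240]
 [154 225]
 [143 237]
 [133 225]]
```

The plate corners in the scene view, (146,247), (143,288), (195,281) and (192,241), match the seated pose to about 1 px. The bystanders have not moved, so I'm handing in.

```bash
python3 -c "
from plant import ctrl; print(ctrl.sign_off())"
```

```text
the job is handed in; nothing more can be done
None
```

The plate was laid on the wooden stand, taken by its rib and lowered onto the reservoir, and the job was handed in at about 27 s with it flush on the rim, both pins through their holes and the jar, tube, pot and bowl unmoved in the images.

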